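# Lock a hub on the service spindle

## Robot

A 6-joint arm with a two-finger parallel gripper is mounted at the origin on the work surface. World frame = base frame: x ahead of the robot, y to its left, z up, the work surface at z = 0. Lengths are in mm, angles in rad, forces in N, time in s.
With the tool pointing down it reaches from about 275 to 1000 mm from the base axis. Payload 8.4 kg.
Tool frame: the origin (TCP) lies midway between the tips of the shut fingers; the grasp point (between the pads) lies 19 mm behind it; z points along the fingers, y is the line along which they close (so a half turn about z gives the same grasp; the last joint's range is limited). The gripper opens to 85 mm and grips with 20 to 120 N. Pads are 22 mm wide; open, the fingers measure 114 mm over their backs; the gripper's body (76 mm by 85 mm) begins 54 mm behind the grasp point. The pads swing forward as they close: fully open they stand 13 mm farther back than shut.
Start: joints at [-1.327, 0.353, 1.633, -0, 1.155, -0.002], TCP at [152.081, -606.217, 231.281] pointing down, gripper open.
Joint ranges: [-2.63, 2.63], [-0.92, 2.1], [0.06, 2.66], [-1.3, 4.44], [0, 2.69], [-3.02, 3.02]. Speed limits (rad/s): [2.22, 2.22, 2.79, 3.14, 3.14, 3.14].

## Interface

Orientations are given as [roll, pitch, yaw] about the fixed x, y, z axes, in that order (R = Rz(yaw) Ry(pitch) Rx(roll)).
In Python, from rig import r gives the robot as it stands.
- The arm moves only by the tool servo_tool, never from a script. Its argument "deltas" is a list of rows, each an object of numbers: "x", "y", "z": the shift along the world's x, y, z in mm; "rx", "ry", "rz": the turn, a rotation vector about the world's x, y, z in rad; "gripper": the gripper's target within -1 to 1 (fully open at 1, half-way at 0, shut at -1). A call has 1 to 10 rows; each row is the pose to reach, as a shift and turn from the pose commanded when the call began; what a row does not reach only later rows make up. A row lasts 1/10 s, in which the tool goes at most 50 mm and 8.59 degrees, less where a joint would pass 70% of its speed; a pose out of reach is approached as far as the arm can. A call with a gripper value outside its range is refused whole. The fingers move at their own pace and stop on an object; "newtons" is the grip in N (left out, the last holds). Time passes only in rows, so rows that repeat a pose let the fingers close. It gives the time, the measured TCP pose, the force, the opening and the grip force at its end, in the units of the state.
- r.sense(): the state, without advancing time (a new reading comes with each control period).
- r.grab_frame(name): name is "scene" or "side" or "wrist"; returns the picture (420x560x3 uint8, blue, green, red); there is no depth.
- r.camera_params(name): a dict with "mtx" (3x3 intrinsics, pixels), "D" ([k1, k2, p1, p2, k3] as OpenCV has them; the pictures are not rectified), "eye" and "orientation" of the camera in the world. Camera axes: x right, y down, z forward; pixel columns grow to the right and rows downward; lengths in mm; the calibration is good to about 2 mm. A picture is of the moment at which its call begins: read the wrist's pose just before it. camera_params takes no time and is no camera call; for the wrist camera it gives the pose at the moment of the call.
- r.sign_off(): hands the job in; it is judged then, once.
Trained networks look in the newest picture that a camera, given by its name, has taken for a name from the list of things; names that differ only in an ending like _2 or _b are one class to them, and where a whole thing is asked for, a point or a joint stands for the part that bears it (a point fixed in the world has none). Each returns a list of dicts, best first, with "conf" (0 to 1); they miss things now and then, are a little off and sometimes report something else, mostly with a low value. They report only what shows in the picture. A call takes as long as a camera call. They do not tell look-alikes from the thing itself.
- r.recognise(name, camera): "box" ([left, top, width, height] in pixels, round what is visible of it).
The state is a dict: "clock": time; "qpos": joint angles; "qvel": joint speeds; "joint_efforts": joint torques, N m; "eef_pos": TCP position; "tcp_rot": TCP orientation; "contact_force": force on the tool from outside, world axes, zero at the start; "wrist_torque": the same for the moment, N m; "opening": opening from 0.0 (shut) to 1.0 (fully open); "grasp_force": force on a finger pad.
Only numpy, scipy, OpenCV 4.12 (cv2) and the standard library are available. Lean on these libraries where they do the work, as an engineer would, in place of code of your own. Each camera call takes 0.05 s, during which the arm holds its last target. There are 200 camera calls.

## Task

Put the red wheel hub on the steel spindle that slopes up out of the bench vise and slide it right down to the shoulder, then slide the brass keeper sleeve on after it until it is fully home and the sprung ball clicks out behind it, locking the hub. Leave both parts on the spindle and do not disturb the other things on the bench.

Things in the scene. Friction and masses are not known exactly. Their poses are not given: they have to be found in the camera images.
- vise: Green bench vise, fixed, screw across; origin on the bench under its middle; 100 mm jaws (along its x), top 131 mm high. It holds the spindle's 20 mm square shank, which leaves the jaws at the +x end. The spindle points along the vise's x, roughly away from the robot (heading within 0.3 rad of straight away). T-handle 101 mm out on its -y side.
- spindle: Fixed steel hub-service spindle. Origin: on the shaft's axis at the shoulder's outer face, 147 mm above the bench, 65 mm ahead of the vise's middle. x: out along the shaft to its free end, rising 30 degrees above level; y: level, across; z: square to the shaft, upwards. Shoulder: disc 40 mm across, 14 mm thick. Shaft: round, 16 mm across, 190 mm long from the shoulder.
- spindle_tip (a point): Outermost point of the shaft's hemispherical nose, on the axis, 190 mm from the shoulder.
- ball (a joint): Sprung detent: brass 13 mm ball in the upper side of the shaft, centre 167.5 mm from the shoulder. 0 = out, 4.5 mm proud; grows (m) as pressed in, to 0.0055; 2 to 3 mm inside the keeper. Spring 3.5 N when out, 10 N when flush; the keeper needs about 8 N along the shaft to ride over it, the hub 3 N. With both home the keeper's tail is 7.5 mm short of its centre and it springs out behind.
- hub: Red bicycle front hub, black end caps, 100 mm long, about 0.22 kg. Origin: its middle; x: its axis. Bore 20 mm, right through. Two eight-sided flanges 58 mm across flats, 8 mm thick, centred 31 mm either side of the middle; between them a waist 31 mm across, 54 mm long, to grip. Starts lying on its flanges, axis level, 29 mm up. Either way round; home with its middle 50 mm from the shoulder.
- keeper: Brass keeper sleeve: eight-sided tube 38 mm across flats, 60 mm long, about 0.3 kg, eight-sided bore 18 mm across flats. Origin: its middle; x: its axis. Starts lying on a flat, axis level, 19 mm up, an upright flat on each side. Either way round; home with its middle 130 mm from the shoulder, its end against the hub.
- wrench: Bystander: steel wrench lying on the bench.
- screwdriver: Bystander: red screwdriver lying on the bench.
- mallet: Bystander: hammer with a white plastic head, lying.
- grease_jar: Bystander: jar with a green lid, 72 mm across, 65 mm high.
- lube: Bystander: lube bottle with a yellow cap, 44 mm across, 130 mm high.
- pedal: Bystander: black platform pedal, 100 mm, 14 mm high.
- crank_arm: Bystander: black crank arm, 200 mm long, 18 mm high.
Mind the look-alikes: they are no part of the job. What is meant by the hub is not blue, and is the smaller of those in its own colour. Of the things like the keeper, leave any that is turquoise; of the rest the larger one is meant.

How it is judged (in metres and radians):
On the way, in this order (a step that is already met when the one before it is completed fails the run):
1. the hub is on the spindle, past the ball (x of hub in the frame of spindle between 0.045 and 0.105 m and angle between the x axis of hub and the x axis of spindle, either way round below 0.12 rad and y of hub in the frame of spindle between -0.006 and 0.006 m and z of hub in the frame of spindle between -0.006 and 0.006 m), for 0.1 s.
2. the keeper is fully home behind it and the ball has sprung out (x of keeper in the frame of spindle between 0.126 and 0.136 m and angle between the x axis of keeper and the x axis of spindle, either way round below 0.12 rad and y of keeper in the frame of spindle between -0.004 and 0.004 m and z of keeper in the frame of spindle between -0.004 and 0.004 m and value of joint ball below 0.001 m), for 0.2 s.
At the end, for the whole second after the job is handed in: Hub middle 46 to 56 mm and keeper middle 126 to 136 mm from the shoulder's face, both along the shaft within 0.12 rad, the hub within 5 mm and the keeper within 4 mm of the shaft's axis in y and z; the ball sprung out (joint below 0.001 m); both at rest (all of step 2 and x of hub in the frame of spindle between 0.046 and 0.056 m and angle between the x axis of hub and the x axis of spindle, either way round below 0.12 rad and y of hub in the frame of spindle between -0.005 and 0.005 m and z of hub in the frame of spindle between -0.005 and 0.005 m and linear speed of each of hub, keeper below 0.02 m/s); the robot touches nothing.
It fails at once if another thing on the bench is moved more than 40 mm (distance of any of wrench, screwdriver, mallet, grease_jar, lube, pedal, crank_arm from where it was at the start of the episode above 0.04 m).
It also fails if it takes over 70 s, if anything falls off the work surface, if the arm or the gripper's body presses on something with over 40 N, if the wrist force passes 120 N, or if a joint passes its speed limit or range.

## Working session

There is one attempt and no reset: what is moved stays moved. The work goes in short steps, Python scripts to look and compute and a tool call to move; the robot and the scene stay as the last step left them, time stands still between calls to the robot, and variables do not carry over. Pictures are saved under pics/ and viewed, at most 10 in all, crops included, and the job is handed in when it is done.

Besides the shell and the picture viewer there is one more tool, called after "Request:" as name([rows], argument=value, ...), one row to a line, values as JSON. servo_tool: Moves the arm, as the interface text tells. Its arguments: {"type":"object","properties":{"deltas":{"type":"array","items":{"type":"object","properties":{"x":{"type":"number"},"y":{"type":"number"},"z":{"type":"number"},"rx":{"type":"number"},"ry":{"type":"number"},"rz":{"type":"number"},"gripper":{"type":"number"}}}},"newtons":{"type":"number"}},"required":["deltas"]}

```bash
ls; mkdir -p pics
python3 - <<'E'
from rig import r
import cv2
for n in("scene","side"):
    f=r.grab_frame(n); cv2.imwrite(f"pics/{n}0.png",f)
    p=r.camera_params(n); print(n,p)
    for k in("vise","spindle","hub","keeper"): print(k,[(d["box"],round(d["conf"],2)) for d in r.recognise(k,n)])
print(r.sense())
E
```

```text
pics
scene {'mtx': array([[417.23124765,   0.        , 281.64941214],
       [  0.        , 417.23124765, 209.62663777],
       [  0.        ,   0.        ,   1.        ]]), 'D': array([0.03921215, 0.        , 0.        , 0.        , 0.        ]), 'eye': array([1506.85370177, -225.33413044,  933.47323634]), 'orientation': array([-2.22419524, -0.00360474,  1.33996441])}
vise [([251.8, 181.9, 61.7, 54.6], 0.61)]
spindle [([278.7, 188.1, 25.5, 15.1], 0.72)]
hub [([170.5, 241.4, 23.7, 30.7], 0.83), ([177.1, 204.3, 42.8, 30.1], 0.82), ([217.4, 234.4, 23.0, 18.9], 0.77), ([285.1, 189.8, 21.1, 12.9], 0.73)]
keeper [([326.2, 217.5, 21.6, 15.9], 0.49), ([383.0, 251.3, 15.6, 10.3], 0.46), ([367.7, 224.2, 15.0, 18.1], 0.45)]
side {'mtx': array([[421.95924811,   0.        , 282.33581926],
       [  0.        , 421.95924811, 218.11976252],
       [  0.        ,   0.        ,   1.        ]]), 'D': array([-0.08542234,  0.        ,  0.        ,  0.        ,  0.        ]), 'eye': array([-130.26356613,  700.58655846,  720.15524425]), 'orientation': array([-2.11356521,  0.0159187 , -2.36743476])}
vise 
[... 361 characters left out ...]
 'qpos': array([-1.32740831e+00,  3.52999007e-01,  1.63344758e+00,  2.21163610e-05,
        1.15523152e+00, -2.40377190e-03]), 'qvel': array([ 1.49494417e-03,  3.84220396e-05, -1.37329752e-03,  1.12538156e-03,
        6.22276911e-04, -7.76607703e-05]), 'joint_efforts': array([ 5.38732365e-04, -6.04692435e+01, -3.42181027e+01, -8.75159230e-05,
        2.31838771e-03, -2.67998317e-06]), 'eef_pos': array([ 152.07332419, -606.17880656,  231.2611977 ]), 'tcp_rot': array([-3.14150725e+00, -2.04385835e-05,  2.45782857e-01]), 'contact_force': array([0.06102857, 0.48448107, 0.06088875]), 'wrist_torque': array([ 0.02293459,  0.00683395, -0.06575214]), 'grasp_force': 0.0, 'opening': 0.9997879668336506}
```

Run:
```python
import cv2
a=cv2.imread("pics/scene0.png")[150:340,130:430]; b=cv2.imread("pics/side0.png")[150:400,90:430]
cv2.imwrite("pics/a.png",cv2.resize(a,None,fx=2.6,fy=2.6,interpolation=2)); cv2.imwrite("pics/b.png",cv2.resize(b,None,fx=2.3,fy=2.3,interpolation=2))
```

```text
(no output)
```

View pics/a.png

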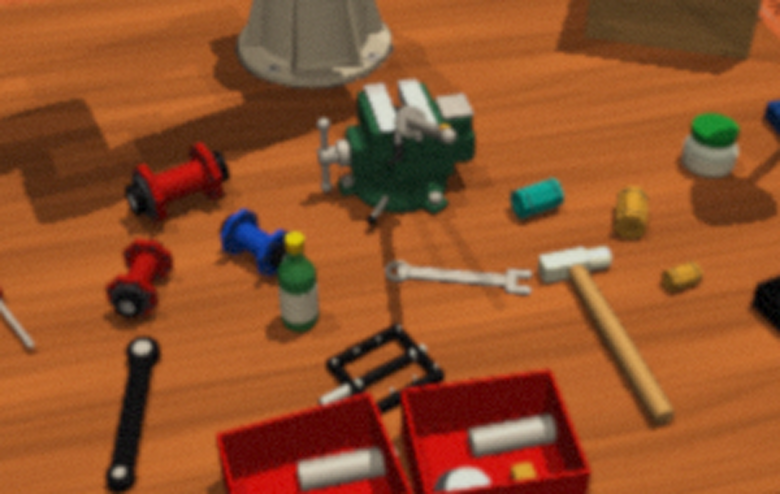

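View pics/b.png

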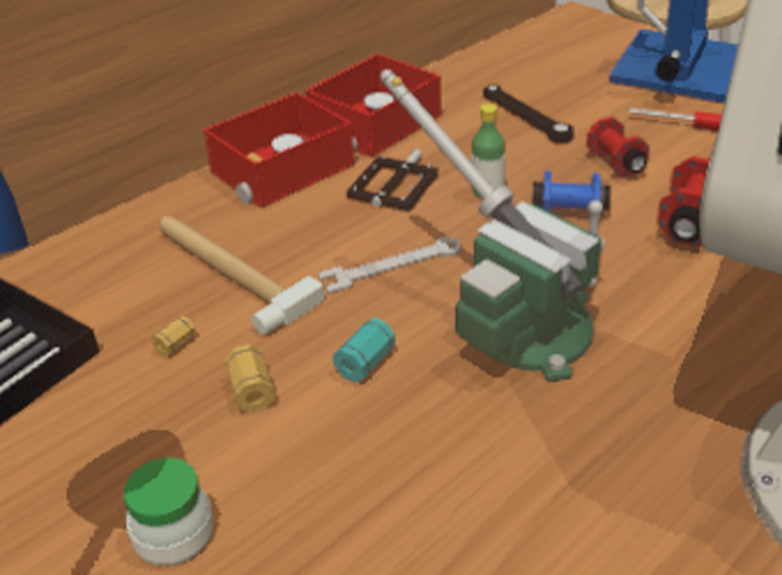

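```bash
cat > h.py <<'E'
import numpy as np, cv2
from scipy.spatial.transform import Rotation as R
from rig import r
def ray(p,uv):
    q=cv2.undistortPoints(np.array([[uv]],float),p["mtx"],p["D"])[0,0]
    d=R.from_euler("xyz",p["orientation"]).apply([q[0],q[1],1.]); return p["eye"],d/np.linalg.norm(d)
def onz(p,uv,z):
    e,d=ray(p,uv); return e+d*(z-e[2])/d[2]
def tri(l):
    A=0;b=0
    for p,uv in l:
        e,d=ray(p,uv);M=np.eye(3)-np.outer(d,d);A=A+M;b=b+M@e
    return np.linalg.solve(A,b)
def proj(p,X):
    Ri=R.from_euler("xyz",p["orientation"]).inv()
    c=Ri.apply(np.atleast_2d(X)-p["eye"])
    return cv2.projectPoints(c,np.zeros(3),np.zeros(3),p["mtx"],p["D"])[0][:,0]
E
python3 - <<'E'
from h import *
np.set_printoptions(precision=1,suppress=True)
s=r.camera_params("scene");d=r.camera_params("side")
A=lambda u,v:(130+u/2.6,150+v/2.6); B=lambda u,v:(90+u/2.3,150+v/2.3)
t=tri([(s,A(449,133)),(d,B(386,75))]);print("tip",t,proj(s,t),proj(d,t))
print("sh",onz(d,B(497,194),147))
print("hub",onz(s,A(126,298),29),onz(s,A(153,255),29), onz(d,B(633,158),29),onz(d,B(600,138),29))
print("keeper",onz(s,A(631,213),19),onz(d,B(251,380),19),"ends",onz(d,B(258,393),19),onz(d,B(243,362),19))
for n,a,b in(("wrench",(397,270),(520,283)),("mallet",(575,262),(660,412)),("crank",(143,348),(120,475))):print(n,onz(s,A(*a),10),onz(s,A(*b),10))
print("lube",onz(s,A(299,320),0),"bluehub",onz(s,A(255,245),29),"bigred",onz(s,A(178,185),35),"turq",onz(s,A(537,198),19),"vise",onz(s,A(410,165),0),"jar",onz(s,A(712,165),0),"pedal",onz(s,A(385,370),10))
E
```

```text
tip [601.6  51.7 239.9] [[303.  201.3]] [[258.2 182.4]]
sh [443.4  43.1 147. ]
hub [ 554.3 -319.4   29. ] [ 486.9 -284.7   29. ] [ 484.4 -286.5   29. ] [ 550.4 -300.1   29. ]
keeper [533.8 321.7  19. ] [524.8 326.6  19. ] ends [504.6 332.8  19. ] [552.7 316.5  19. ]
wrench [560.5   3.9  10. ] [616.1 144.1  10. ]
mallet [596.  222.4  10. ] [836. 227.  10.]
crank [ 619.4 -305.6   10. ] [ 786.8 -336.    10. ]
lube [ 607.  -125.8    0. ] bluehub [ 497.  -161.4   29. ] bigred [ 364.5 -244.9   35. ] turq [477.7 213.2  19. ] vise [347.9  73.1   0. ] jar [442.4 484.1   0. ] pedal [713.5 -46.1  10. ]
```

Request:
servo_tool([
  {"x": 368,"y": 304,"z": 0,"rz": -0.65},
  {"x": 368,"y": 304,"z": 0,"rz": -0.65},
  {"x": 368,"y": 304,"z": 0,"rz": -0.65},
  {"x": 368,"y": 304,"z": 0,"rz": -0.65},
  {"x": 368,"y": 304,"z": 0,"rz": -0.65},
  {"x": 368,"y": 304,"z": 0,"rz": -0.65},
  {"x": 368,"y": 304,"z": 0,"rz": -0.65},
  {"x": 368,"y": 304,"z": 0,"rz": -0.65},
  {"x": 368,"y": 304,"z": 0,"rz": -0.65},
  {"x": 368,"y": 304,"z": 0,"rz": -0.65},
])

```text
invalid input
```

Request:
servo_tool([
  {"x": 0},
  {"x": 0},
  {"x": 0},
])

```text
invalid input
```

Run:
```python
from h import *
s=r.sense();print(s["eef_pos"],s["tcp_rot"],s["clock"])
p=r.camera_params("wrist");f=r.grab_frame("wrist");cv2.imwrite("pics/w1.png",f);print(p)
print([(d["box"],d["conf"]) for d in r.recognise("hub","wrist")])
```

```text
[ 152.07332419 -606.17880656  231.2611977 ] [-3.14150725e+00 -2.04385835e-05  2.45782857e-01] 0.5
{'mtx': array([[367.47142942,   0.        , 279.908143  ],
       [  0.        , 367.47142942, 206.55599018],
       [  0.        ,   0.        ,   1.        ]]), 'D': array([0.03230455, 0.        , 0.        , 0.        , 0.        ]), 'eye': array([ 231.06321502, -587.34036689,  373.92375799]), 'orientation': array([ 2.81912450e+00,  7.41867131e-04, -1.32448205e+00])}
[]
```

View pics/w1.png

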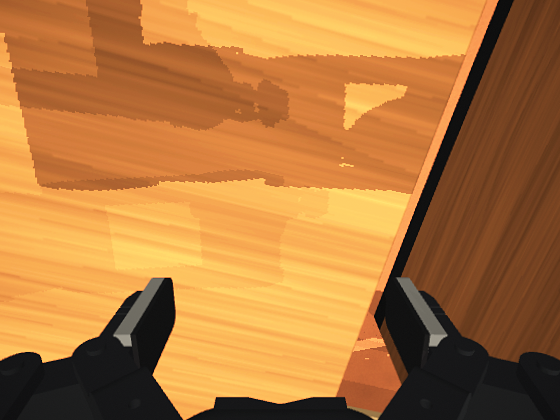

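Request:
servo_tool([
  {"x": 368,"y": 304,"z": 0,"rx": 0,"ry": 0,"rz": -0.65,"gripper": 1},
  {"x": 368,"y": 304,"z": 0,"rx": 0,"ry": 0,"rz": -0.65,"gripper": 1},
], newtons=60)

```text
clock: 0.8
eef_pos: [227.0, -544.3, 231.2]
tcp_rot: [3.141, -0.0, -0.053]
contact_force: [1.1, 0.1, 0.6]
opening: 0.996
grasp_force: 0.0
```

Request:
servo_tool([
  {"x": 292,"y": 241,"z": 0,"rx": 0,"ry": 0,"rz": -0.35,"gripper": 1},
  {"x": 292,"y": 241,"z": 0,"rx": 0,"ry": 0,"rz": -0.35,"gripper": 1},
  {"x": 292,"y": 241,"z": 0,"rx": 0,"ry": 0,"rz": -0.35,"gripper": 1},
  {"x": 292,"y": 241,"z": 0,"rx": 0,"ry": 0,"rz": -0.35,"gripper": 1},
  {"x": 292,"y": 241,"z": 0,"rx": 0,"ry": 0,"rz": -0.35,"gripper": 1},
  {"x": 292,"y": 241,"z": 0,"rx": 0,"ry": 0,"rz": -0.35,"gripper": 1},
  {"x": 292,"y": 241,"z": 0,"rx": 0,"ry": 0,"rz": -0.35,"gripper": 1},
  {"x": 292,"y": 241,"z": 0,"rx": 0,"ry": 0,"rz": -0.35,"gripper": 1},
  {"x": 292,"y": 241,"z": 0,"rx": 0,"ry": 0,"rz": -0.35,"gripper": 1},
  {"x": 292,"y": 241,"z": 0,"rx": 0,"ry": 0,"rz": -0.35,"gripper": 1},
], newtons=60)

```text
clock: 1.8
eef_pos: [519.2, -303.0, 231.1]
tcp_rot: [3.141, 0.0, -0.393]
contact_force: [-0.2, -0.3, -0.3]
opening: 1.0
grasp_force: 0.0
```

Run:
```python
from h import *
s=r.sense();print(s["eef_pos"],s["tcp_rot"],s["clock"])
p=r.camera_params("wrist");f=r.grab_frame("wrist");cv2.imwrite("pics/w2.png",f);print(p["eye"],p["orientation"])
print([(d["box"],d["conf"]) for d in r.recognise("hub","wrist")])
```

```text
[ 519.1556694  -303.01729527  231.11456421] [ 3.14130610e+00  4.65283211e-04 -3.93145347e-01] 1.8
[ 594.45382494 -335.14130283  373.76148669] [ 2.81835504e+00  4.68817475e-05 -1.96341327e+00]
[([245.8, 120.3, 62.5, 107.4], 0.95), ([99.0, 210.4, 111.5, 82.5], 0.79), ([227.2, 270.1, 118.9, 116.1], 0.73)]
```

View pics/w2.png

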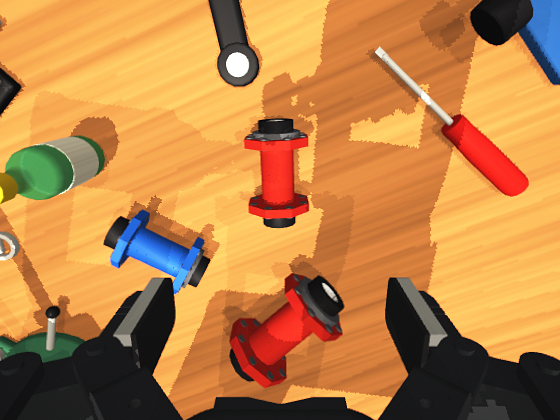

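Run:
```python
from h import *
p=r.camera_params("wrist")
f=cv2.imread("pics/w2.png").astype(int);m=(f[...,2]>120)&(f[...,1]<70)&(f[...,0]<70)
for v in(152,165,178,190):
    c=np.where(m[v,240:320])[0]+240;print(v,c.min(),c.max(),onz(p,((c.min()+c.max())/2,v),29))
a=onz(p,(276.,124),29);b=onz(p,(279.5,226),29);print(a,b,np.hypot(*(a-b)[:2]),(a+b)/2)
```

```text
152 261 292 [ 538.01378161 -309.81606869   29.        ]
165 261 293 [ 526.36863577 -305.43652334   29.        ]
178 262 293 [ 514.44551717 -300.9525458    29.        ]
190 262 293 [ 503.35985475 -296.30319377   29.        ]
[ 561.97979631 -319.39573472   29.        ] [ 467.83540876 -283.59015906   29.        ] 100.72340818702988 [ 514.90760253 -301.49294689   29.        ]
```

Request:
servo_tool([
  {"x": -4,"y": 2,"z": -50,"rx": 0,"ry": 0,"rz": 0.02,"gripper": 1},
  {"x": -4,"y": 2,"z": -100,"rx": 0,"ry": 0,"rz": 0.02,"gripper": 1},
  {"x": -4,"y": 2,"z": -150,"rx": 0,"ry": 0,"rz": 0.02,"gripper": 1},
  {"x": -4,"y": 2,"z": -190,"rx": 0,"ry": 0,"rz": 0.02,"gripper": 1},
  {"x": -4,"y": 2,"z": -215,"rx": 0,"ry": 0,"rz": 0.02,"gripper": 1},
  {"x": -4,"y": 2,"z": -223,"rx": 0,"ry": 0,"rz": 0.02,"gripper": 1},
  {"x": -4,"y": 2,"z": -223,"rx": 0,"ry": 0,"rz": 0.02,"gripper": 1},
], newtons=60)

```text
clock: 2.6
eef_pos: [513.8, -302.1, 7.7]
tcp_rot: [-3.141, 0.002, -0.377]
contact_force: [0.2, 0.3, -0.2]
opening: 0.997
grasp_force: 0.0
```

Request:
servo_tool([
  {"x": 0,"y": 0,"z": 0,"rx": 0,"ry": 0,"rz": 0,"gripper": -1},
  {"x": 0,"y": 0,"z": 0,"rx": 0,"ry": 0,"rz": 0,"gripper": -1},
  {"x": 0,"y": 0,"z": 0,"rx": 0,"ry": 0,"rz": 0,"gripper": -1},
  {"x": 0,"y": 0,"z": 0,"rx": 0,"ry": 0,"rz": 0,"gripper": -1},
  {"x": 0,"y": 0,"z": 0,"rx": 0,"ry": 0,"rz": 0,"gripper": -1},
  {"x": 0,"y": 0,"z": 0,"rx": 0,"ry": 0,"rz": 0,"gripper": -1},
  {"x": 0,"y": 0,"z": 0,"rx": 0,"ry": 0,"rz": 0,"gripper": -1},
  {"x": 0,"y": 0,"z": 0,"rx": 0,"ry": 0,"rz": 0,"gripper": -1},
], newtons=60)

```text
clock: 3.4
eef_pos: [515.6, -301.8, 9.6]
tcp_rot: [3.141, -0.002, -0.375]
contact_force: [-1.4, 0.2, 6.7]
opening: 0.354
grasp_force: 58.9
```

Request:
servo_tool([
  {"x": 0,"y": 0,"z": 30,"rx": 0,"ry": 0,"rz": 0,"gripper": -1},
  {"x": 0,"y": 0,"z": 70,"rx": 0,"ry": 0,"rz": 0,"gripper": -1},
  {"x": 0,"y": 0,"z": 115,"rx": 0,"ry": 0,"rz": 0,"gripper": -1},
  {"x": 0,"y": 0,"z": 160,"rx": 0,"ry": 0,"rz": 0,"gripper": -1},
  {"x": 0,"y": 10,"z": 205,"rx": 0,"ry": 0,"rz": 0,"gripper": -1},
  {"x": 0,"y": 20,"z": 250,"rx": 0,"ry": 0,"rz": 0,"gripper": -1},
  {"x": -5,"y": 40,"z": 290,"rx": 0,"ry": 0,"rz": 0.05,"gripper": -1},
  {"x": -15,"y": 65,"z": 330,"rx": 0,"ry": 0,"rz": 0.1,"gripper": -1},
  {"x": -20,"y": 90,"z": 370,"rx": 0,"ry": 0,"rz": 0.15,"gripper": -1},
  {"x": -30,"y": 120,"z": 400,"rx": 0,"ry": 0,"rz": 0.2,"gripper": -1},
], newtons=60)

```text
clock: 4.4
eef_pos: [484.8, -180.8, 411.0]
tcp_rot: [3.141, -0.003, -0.173]
contact_force: [0.1, 0.4, -2.6]
opening: 0.351
grasp_force: 60.5
```

Request:
servo_tool([
  {"x": -5,"y": 40,"z": 25,"rx": 0,"ry": 0,"rz": 0.05,"gripper": -1},
  {"x": -10,"y": 85,"z": 32,"rx": 0,"ry": 0,"rz": 0.1,"gripper": -1},
  {"x": -15,"y": 130,"z": 32,"rx": 0,"ry": 0,"rz": 0.15,"gripper": -1},
  {"x": -20,"y": 175,"z": 32,"rx": 0,"ry": 0,"rz": 0.2,"gripper": -1},
  {"x": -25,"y": 210,"z": 32,"rx": 0,"ry": 0,"rz": 0.225,"gripper": -1},
  {"x": -25,"y": 230,"z": 32,"rx": 0,"ry": 0,"rz": 0.225,"gripper": -1},
  {"x": -25,"y": 230,"z": 32,"rx": 0,"ry": 0,"rz": 0.225,"gripper": -1},
  {"x": -25,"y": 230,"z": 32,"rx": 0,"ry": 0,"rz": 0.225,"gripper": -1},
], newtons=60)

```text
clock: 5.2
eef_pos: [459.6, 48.5, 440.3]
tcp_rot: [3.141, 0.0, 0.051]
contact_force: [-0.7, -0.9, -1.8]
opening: 0.352
grasp_force: 60.5
```

Run:
```python
from h import *
s=r.sense();print(s["eef_pos"],s["tcp_rot"],s["clock"],s["opening"])
p=r.camera_params("wrist");f=r.grab_frame("wrist");cv2.imwrite("pics/w3.png",f);print(p["eye"],p["orientation"])
for n in("spindle","vise","hub"):print(n,[(d["box"],d["conf"]) for d in r.recognise(n,"wrist")])
```

```text
[459.6200839   48.4827516  440.29745809] [3.14112136e+00 7.72752718e-05 5.12945766e-02] 5.2 0.3520460008283527
[540.94157016  51.77928027 582.96851102] [ 2.81893253e+00  8.79185829e-05 -1.51900093e+00]
spindle [([273.2, 0.5, 22.4, 163.2], 0.8), ([390.7, 15.2, 60.6, 43.0], 0.71), ([525.6, 0.5, 34.4, 49.8], 0.55)]
vise [([204.7, 0.0, 136.1, 201.3], 0.93)]
hub [([191.1, 163.3, 179.3, 241.9], 0.77), ([415.7, 179.8, 97.6, 68.7], 0.59), ([388.3, 88.2, 62.7, 72.7], 0.55)]
```

View pics/w3.png

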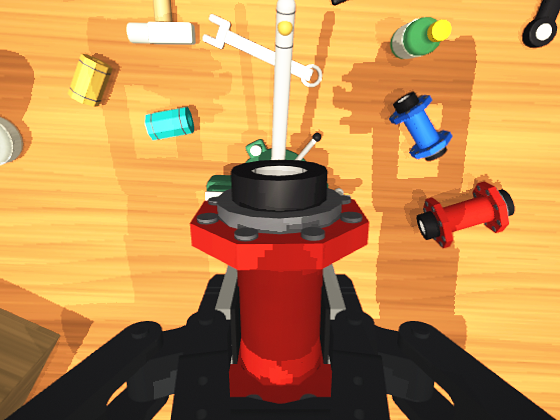

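Run:
```python
from h import *
from scipy.optimize import least_squares
np.set_printoptions(precision=2,suppress=True)
p=r.camera_params("wrist");s=r.camera_params("scene");d=r.camera_params("side")
f=cv2.imread("pics/w3.png").astype(int)
m=(f.max(2)-f.min(2)<45)&(f.min(2)>110)
C=[]
for v in(10,45,60,80,100,120,140):
    c=np.where(m[v,255:310])[0]+255;print(v,c.min(),c.max());C.append(((c.min()+c.max())/2,v))
b=f[15:42,270:300];mb=(b[...,2]-b[...,0]>90);yy,xx=np.where(mb);print("ball",xx.mean()+270,yy.mean()+15)
bw=np.array([xx.mean()+270,yy.mean()+15])
tipw=None
def frame(q):
    Z=R.from_euler("z",q[2])*R.from_euler("y",-np.pi/6)
    return np.array([q[0],q[1],147.]),Z
def res(q):
    o,Z=frame(q);P=lambda X:o+Z.apply(X)
    e=list(proj(p,P([167.5,0,8.5]))[0]-bw)
    L=proj(p,P([[x,0,1.] for x in np.linspace(40,185,30)]))
    for u,v in C: e.append(np.interp(v,L[::-1,1] if L[0,1]>L[-1,1] else L[:,1],L[::-1,0] if L[0,1]>L[-1,1] else L[:,0])-u)
    return e
k=least_squares(res,[443,43,.05]);print(k.x,k.fun)
o,Z=frame(k.x);t=o+Z.apply([190,0,0]);print("tip",t,proj(s,t),proj(d,t),"sh",proj(d,o))
# keeper, yellow mask
h=cv2.cvtColor(f.astype(np.uint8),cv2.COLOR_BGR2HSV)
from itertools import product
roi=h[50:110,65:115];mk=((roi[...,0]>20)&(roi[...,0]<35)&(roi[...,1]>100)).astype(np.uint8)
n,l,st,ce=cv2.connectedComponentsWithStats(mk);i=1+st[1:,4].argmax();pts=np.argwhere(l==i)[:,::-1]+[65,50]
print(st[i],cv2.minAreaRect(pts.astype(np.float32)),onz(p,ce[i]+[65,50],25))
rc=cv2.boxPoints(cv2.minAreaRect(pts.astype(np.float32)));print([onz(p,c,30)[:2] for c in rc])
```

```text
10 277 294
45 255 291
60 264 291
80 275 308
100 274 287
120 273 286
140 273 285
ball 284.66733870967744 28.046370967741936
[444.51  46.75   0.03] [ -2.24  -0.05  -2.7    9.02   4.19 -10.26   0.3    0.85   0.9 ]
tip [608.99  51.4  242.  ] [[303.67 202.25]] [[256.33 180.8 ]] sh [[304.75 234.78]]
[   0    4   42   56 1279] ((86.04615783691406, 83.13076782226562), (36.09410858154297, 56.559837341308594), 7.125016689300537) [525.   327.67  25.  ]
[array([489.41, 358.63]), array([564.9 , 338.29]), array([562.17, 290.45]), array([486.04, 308.59])]
```

Run:
```python
from h import *
from scipy.optimize import least_squares
np.set_printoptions(precision=2,suppress=True)
p=r.camera_params("wrist");s=r.camera_params("scene");d=r.camera_params("side")
f=cv2.imread("pics/w3.png").astype(int)
m=(f.max(2)-f.min(2)<45)&(f.min(2)>110)
C=[(285.5,10)]
for v in(95,105,115,125,135,145):
    c=np.where(m[v,268:298])[0]+268;C.append(((c.min()+c.max())/2,v))
print(C)
bw=np.array([284.67,28.05])
def frame(q): return np.array([q[0],q[1],147.]),R.from_euler("z",q[2])*R.from_euler("y",-np.pi/6)
def res(q):
    o,Z=frame(q);P=lambda X:o+Z.apply(X)
    e=list(proj(p,P([167.5,0,8.5]))[0]-bw)
    L=proj(p,P([[x,0,1.] for x in np.linspace(10,189,60)]))[::-1]
    e+=[np.interp(v,L[:,1],L[:,0])-u for u,v in C]
    t=P([188,0,0]);e+=list(proj(s,t)[0]-[302.7,201.2])+list(proj(d,t)[0]-[257.8,182.6])
    return e
k=least_squares(res,[443,43,.05],loss="soft_l1");print(k.x,k.fun)
o,Z=frame(k.x)
for x in(50,190,265): print(x,o+Z.apply([x,0,0]), "TCP",o+Z.apply([x,0,-19.4]))
```

```text
[(285.5, 10), (np.float64(281.0), 95), (np.float64(280.5), 105), (np.float64(280.0), 115), (np.float64(279.5), 125), (np.float64(279.0), 135), (np.float64(278.0), 145)]
[444.33  49.38  -0.  ] [-0.08  0.23  0.01 -0.   -0.04 -0.07 -0.1  -0.14  0.33 -0.11  1.08 -0.23
 -1.57]
50 [487.63  49.23 172.  ] TCP [497.33  49.2  155.2 ]
190 [608.87  48.81 242.  ] TCP [618.57  48.78 225.2 ]
265 [673.82  48.58 279.5 ] TCP [683.52  48.55 262.7 ]
```

Request:
servo_tool([
  {"x": 45,"y": 0,"z": 0,"rx": 0,"ry": 0,"rz": -0.054,"gripper": -1},
  {"x": 90,"y": 0,"z": 0,"rx": 0,"ry": 0,"rz": -0.054,"gripper": -1},
  {"x": 135,"y": 0,"z": 0,"rx": 0,"ry": 0,"rz": -0.054,"gripper": -1},
  {"x": 180,"y": 0,"z": 0,"rx": 0,"ry": 0,"rz": -0.054,"gripper": -1},
  {"x": 210,"y": 0,"z": 0,"rx": 0,"ry": 0,"rz": -0.054,"gripper": -1},
  {"x": 224,"y": 0,"z": 0,"rx": 0,"ry": 0,"rz": -0.054,"gripper": -1},
  {"x": 224,"y": 0,"z": 0,"rx": 0,"ry": 0,"rz": -0.054,"gripper": -1},
], newtons=60)

```text
clock: 6.1
eef_pos: [685.5, 47.2, 438.5]
tcp_rot: [3.141, 0.002, -0.006]
contact_force: [0.1, -0.3, -1.7]
opening: 0.355
grasp_force: 60.5
```

Request:
servo_tool([
  {"x": 0,"y": 0,"z": -20,"rx": 0,"ry": -0.1,"rz": 0,"gripper": -1},
  {"x": 0,"y": 0,"z": -50,"rx": 0,"ry": -0.2,"rz": 0,"gripper": -1},
  {"x": 0,"y": 0,"z": -85,"rx": 0,"ry": -0.3,"rz": 0,"gripper": -1},
  {"x": 0,"y": 0,"z": -120,"rx": 0,"ry": -0.4,"rz": 0,"gripper": -1},
  {"x": 0,"y": 0,"z": -150,"rx": 0,"ry": -0.5,"rz": 0,"gripper": -1},
  {"x": 0,"y": 0,"z": -172,"rx": 0,"ry": -0.5236,"rz": 0,"gripper": -1},
  {"x": 0,"y": 0,"z": -177,"rx": 0,"ry": -0.5236,"rz": 0,"gripper": -1},
  {"x": 0,"y": 0,"z": -177,"rx": 0,"ry": -0.5236,"rz": 0,"gripper": -1},
], newtons=60)

```text
clock: 6.9
eef_pos: [683.5, 48.0, 263.4]
tcp_rot: [-3.139, -0.522, -0.005]
contact_force: [1.1, 1.0, -2.2]
opening: 0.352
grasp_force: 60.5
```

Run:
```python
from h import *
s=r.sense();print(s["eef_pos"],s["tcp_rot"],s["clock"],s["contact_force"],s["qpos"])
f=r.grab_frame("side")[120:270,200:400];g=r.grab_frame("scene")[150:260,230:380]
f=cv2.resize(f,(760,570),interpolation=2);cv2.imwrite("pics/s4.png",f)
g=cv2.resize(g,(760,557),interpolation=2);cv2.imwrite("pics/c4.png",g)
```

```text
[683.52715226  47.96251069 263.37384434] [-3.1394451  -0.52216907 -0.00518622] 6.9 [ 1.12288001  1.00929905 -2.23107114] [ 0.09067299  0.19640879  1.88044925 -0.08791508  0.54608975  1.72911728]
```

View pics/s4.png

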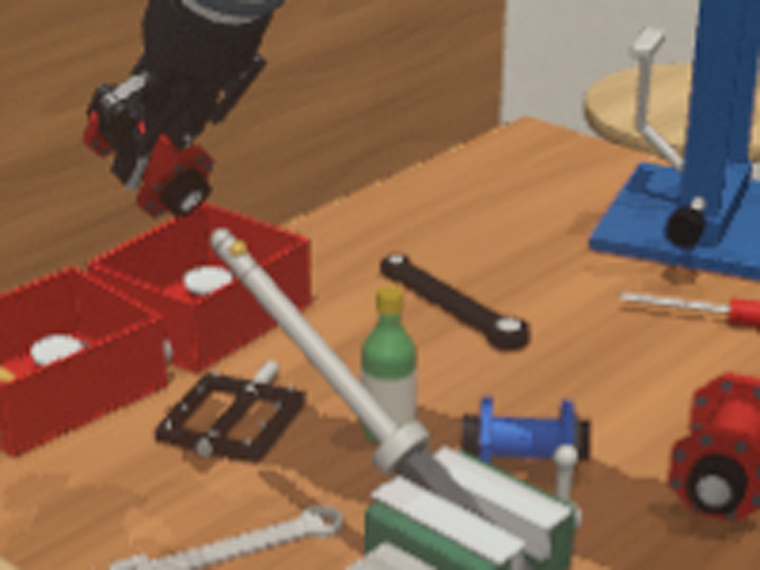

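Run:
```python
from h import *
np.set_printoptions(precision=1,suppress=True)
d=r.camera_params("side");s=r.camera_params("scene");st=r.sense()
T=R.from_euler("xyz",st["tcp_rot"]);e=st["eef_pos"]
for x in(-50,50):
    X=e+T.apply([x-0.7,0,-19.4]);print("hub end",x,X,"side crop",(proj(d,X)[0]-[200,120])*3.8,"scene crop",(proj(s,X)[0]-[230,150])*[760/150,557/110])
o=np.array([444.33,49.38,147]);Z=R.from_euler("z",-.003)*R.from_euler("y",-np.pi/6)
for x in(0,189):X=o+Z.apply([x,0,0]);print("sp",x,"side",(proj(d,X)[0]-[200,120])*3.8,"scene",(proj(s,X)[0]-[230,150])*[760/150,557/110])
```

```text
hub end -50 [631.8  48.5 256.9] side crop [193.6 200.2] scene crop [380.5 267.6]
hub end 50 [718.3  48.  307.1] side crop [108. 100.] scene crop [431.3 287.5]
sp 0 side [395.5 437.9] scene [295.4 235.5]
sp 189 side [217.8 230.9] scene [368.4 264.9]
```

View pics/c4.png

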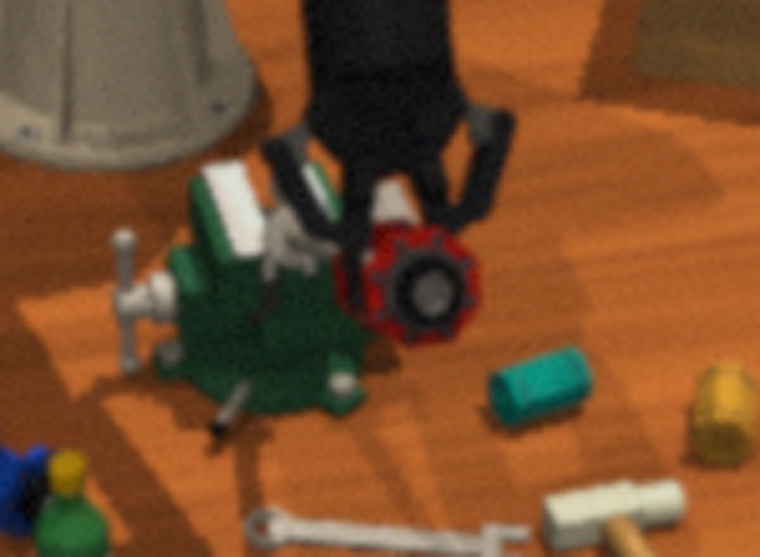

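Request:
servo_tool([
  {"x": -8.66,"y": 0.5,"z": -5,"rx": 0,"ry": 0,"rz": 0,"gripper": -1},
  {"x": -17.3,"y": 0.5,"z": -10,"rx": 0,"ry": 0,"rz": 0,"gripper": -1},
  {"x": -26,"y": 0.5,"z": -15,"rx": 0,"ry": 0,"rz": 0,"gripper": -1},
  {"x": -30.3,"y": 0.5,"z": -17.5,"rx": 0,"ry": 0,"rz": 0,"gripper": -1},
  {"x": -34.6,"y": 0.5,"z": -20,"rx": 0,"ry": 0,"rz": 0,"gripper": -1},
  {"x": -34.6,"y": 0.5,"z": -20,"rx": 0,"ry": 0,"rz": 0,"gripper": -1},
], newtons=60)

```text
clock: 7.6
eef_pos: [648.6, 49.0, 242.9]
tcp_rot: [-3.139, -0.523, -0.005]
contact_force: [0.3, 0.0, -2.6]
opening: 0.352
grasp_force: 60.5
```

Run:
```python
from h import *
s=r.sense();print(s["eef_pos"],s["contact_force"],s["wrist_torque"])
f=r.grab_frame("side")[150:220,220:310]
cv2.imwrite("pics/s5.png",cv2.resize(f,(770,600),interpolation=2))
```

```text
[648.62635188  49.00733754 242.85491007] [ 0.27358204  0.0299026  -2.60848134] [0.01631165 0.35321454 0.03438737]
```

View pics/s5.png

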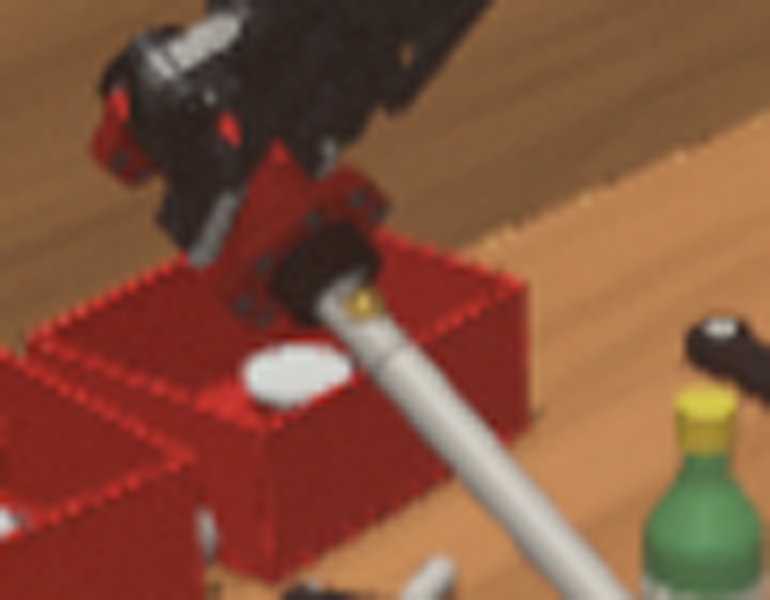

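Request:
servo_tool([
  {"x": -6.1,"y": 0,"z": -3.5,"rx": 0,"ry": 0,"rz": 0,"gripper": -1},
  {"x": -12.1,"y": 0,"z": -7,"rx": 0,"ry": 0,"rz": 0,"gripper": -1},
  {"x": -18.2,"y": 0,"z": -10.5,"rx": 0,"ry": 0,"rz": 0,"gripper": -1},
  {"x": -24.2,"y": 0,"z": -14,"rx": 0,"ry": 0,"rz": 0,"gripper": -1},
  {"x": -26,"y": 0,"z": -15,"rx": 0,"ry": 0,"rz": 0,"gripper": -1},
  {"x": -26,"y": 0,"z": -15,"rx": 0,"ry": 0,"rz": 0,"gripper": -1},
], newtons=60)

```text
clock: 8.25
eef_pos: [622.2, 49.1, 227.6]
tcp_rot: [-3.139, -0.522, -0.005]
contact_force: [-5.6, 4.2, 3.2]
opening: 0.351
grasp_force: 61.3
```

Request:
servo_tool([
  {"x": -10.5,"y": 1,"z": -5,"rx": 0,"ry": 0,"rz": 0,"gripper": -1},
  {"x": -22.5,"y": 1,"z": -11.5,"rx": 0,"ry": 0,"rz": 0,"gripper": -1},
  {"x": -35,"y": 1,"z": -19,"rx": 0,"ry": 0,"rz": 0,"gripper": -1},
  {"x": -48,"y": 1,"z": -26.5,"rx": 0,"ry": 0,"rz": 0,"gripper": -1},
  {"x": -52.5,"y": 1,"z": -29,"rx": 0,"ry": 0,"rz": 0,"gripper": -1},
  {"x": -52.5,"y": 1,"z": -29,"rx": 0,"ry": 0,"rz": 0,"gripper": -1},
], newtons=60)

```text
clock: 8.85
eef_pos: [568.9, 49.7, 198.0]
tcp_rot: [-3.14, -0.521, -0.004]
contact_force: [-3.6, -0.5, 0.8]
opening: 0.351
grasp_force: 61.1
```

Request:
servo_tool([
  {"x": -13,"y": 0,"z": -7.5,"rx": 0,"ry": 0,"rz": 0,"gripper": -1},
  {"x": -26,"y": 0,"z": -15,"rx": 0,"ry": 0,"rz": 0,"gripper": -1},
  {"x": -39,"y": 0,"z": -22.5,"rx": 0,"ry": 0,"rz": 0,"gripper": -1},
  {"x": -50,"y": 0,"z": -29,"rx": 0,"ry": 0,"rz": 0,"gripper": -1},
  {"x": -57,"y": 0,"z": -33,"rx": 0,"ry": 0,"rz": 0,"gripper": -1},
  {"x": -57,"y": 0,"z": -33,"rx": 0,"ry": 0,"rz": 0,"gripper": -1},
], newtons=60)

```text
clock: 9.45
eef_pos: [512.7, 49.8, 165.4]
tcp_rot: [-3.14, -0.522, -0.004]
contact_force: [0.0, 0.5, -1.8]
opening: 0.351
grasp_force: 60.5
```

Request:
servo_tool([
  {"x": -2.6,"y": 0,"z": -1.5,"rx": 0,"ry": 0,"rz": 0,"gripper": -1},
  {"x": -5.2,"y": 0,"z": -3,"rx": 0,"ry": 0,"rz": 0,"gripper": -1},
  {"x": -7.8,"y": 0,"z": -4.5,"rx": 0,"ry": 0,"rz": 0,"gripper": -1},
  {"x": -10.4,"y": 0,"z": -6,"rx": 0,"ry": 0,"rz": 0,"gripper": -1},
  {"x": -10.4,"y": 0,"z": -6,"rx": 0,"ry": 0,"rz": 0,"gripper": -1},
], newtons=60)

```text
clock: 9.95
eef_pos: [503.0, 49.9, 160.0]
tcp_rot: [-3.139, -0.523, -0.005]
contact_force: [0.1, 0.6, -1.2]
opening: 0.351
grasp_force: 60.5
```

Request:
servo_tool([
  {"x": -1.3,"y": 0,"z": -0.75,"rx": 0,"ry": 0,"rz": 0,"gripper": -1},
  {"x": -2.6,"y": 0,"z": -1.5,"rx": 0,"ry": 0,"rz": 0,"gripper": -1},
  {"x": -3.9,"y": 0,"z": -2.25,"rx": 0,"ry": 0,"rz": 0,"gripper": -1},
  {"x": -5.2,"y": 0,"z": -3,"rx": 0,"ry": 0,"rz": 0,"gripper": -1},
  {"x": -5.2,"y": 0,"z": -3,"rx": 0,"ry": 0,"rz": 0,"gripper": -1},
], newtons=60)

```text
clock: 10.45
eef_pos: [498.0, 49.9, 157.1]
tcp_rot: [-3.139, -0.523, -0.005]
contact_force: [-0.3, -0.2, -2.0]
opening: 0.354
grasp_force: 60.5
```

Request:
servo_tool([
  {"x": -0.9,"y": 0,"z": -0.5,"rx": 0,"ry": 0,"rz": 0,"gripper": -1},
  {"x": -1.8,"y": 0,"z": -1,"rx": 0,"ry": 0,"rz": 0,"gripper": -1},
  {"x": -2.7,"y": 0,"z": -1.5,"rx": 0,"ry": 0,"rz": 0,"gripper": -1},
  {"x": -3.6,"y": 0,"z": -2,"rx": 0,"ry": 0,"rz": 0,"gripper": -1},
  {"x": -3.6,"y": 0,"z": -2,"rx": 0,"ry": 0,"rz": 0,"gripper": -1},
], newtons=60)

```text
clock: 10.95
eef_pos: [494.4, 49.9, 155.2]
tcp_rot: [-3.139, -0.523, -0.005]
contact_force: [0.5, -0.0, -1.6]
opening: 0.353
grasp_force: 60.5
```

Request:
servo_tool([
  {"x": -0.9,"y": 0,"z": -0.5,"rx": 0,"ry": 0,"rz": 0,"gripper": -1},
  {"x": -1.8,"y": 0,"z": -1,"rx": 0,"ry": 0,"rz": 0,"gripper": -1},
  {"x": -2.7,"y": 0,"z": -1.5,"rx": 0,"ry": 0,"rz": 0,"gripper": -1},
  {"x": -3.6,"y": 0,"z": -2,"rx": 0,"ry": 0,"rz": 0,"gripper": -1},
  {"x": -3.6,"y": 0,"z": -2,"rx": 0,"ry": 0,"rz": 0,"gripper": -1},
], newtons=60)

```text
clock: 11.45
eef_pos: [493.1, 50.3, 154.8]
tcp_rot: [-3.138, -0.528, -0.005]
contact_force: [6.0, -2.0, 0.1]
opening: 0.35
grasp_force: 60.3
```

Request:
servo_tool([
  {"x": 0,"y": 0,"z": 0,"rx": 0,"ry": 0,"rz": 0,"gripper": 1},
  {"x": 0,"y": 0,"z": 0,"rx": 0,"ry": 0,"rz": 0,"gripper": 1},
  {"x": 0,"y": 0,"z": 0,"rx": 0,"ry": 0,"rz": 0,"gripper": 1},
  {"x": 0,"y": 0,"z": 0,"rx": 0,"ry": 0,"rz": 0,"gripper": 1},
  {"x": 0,"y": 0,"z": 0,"rx": 0,"ry": 0,"rz": 0,"gripper": 1},
  {"x": 0,"y": 0,"z": 0,"rx": 0,"ry": 0,"rz": 0,"gripper": 1},
  {"x": 0,"y": 0,"z": 0,"rx": 0,"ry": 0,"rz": 0,"gripper": 1},
], newtons=60)

```text
clock: 12.15
eef_pos: [491.0, 50.0, 153.3]
tcp_rot: [-3.139, -0.524, -0.005]
contact_force: [0.1, -0.1, -0.2]
opening: 1.0
grasp_force: 0.0
```

Request:
servo_tool([
  {"x": -15,"y": 0,"z": 26,"rx": 0,"ry": 0,"rz": 0,"gripper": 1},
  {"x": -35,"y": 0,"z": 60.6,"rx": 0,"ry": 0,"rz": 0,"gripper": 1},
  {"x": -55,"y": 0,"z": 95,"rx": 0,"ry": 0,"rz": 0,"gripper": 1},
  {"x": -55,"y": 0,"z": 135,"rx": 0,"ry": 0,"rz": 0,"gripper": 1},
  {"x": -30,"y": 20,"z": 165,"rx": 0,"ry": 0.1,"rz": 0,"gripper": 1},
  {"x": 0,"y": 50,"z": 180,"rx": 0,"ry": 0.2,"rz": 0,"gripper": 1},
  {"x": 20,"y": 85,"z": 180,"rx": 0,"ry": 0.3,"rz": 0,"gripper": 1},
  {"x": 30,"y": 125,"z": 180,"rx": 0,"ry": 0.4,"rz": 0,"gripper": 1},
  {"x": 32,"y": 170,"z": 180,"rx": 0,"ry": 0.5,"rz": 0,"gripper": 1},
  {"x": 32,"y": 215,"z": 180,"rx": 0,"ry": 0.5236,"rz": 0,"gripper": 1},
], newtons=60)

```text
clock: 13.15
eef_pos: [524.5, 266.7, 332.6]
tcp_rot: [3.141, 0.003, -0.005]
contact_force: [0.9, -0.9, -0.4]
opening: 0.999
grasp_force: 0.0
```

Request:
servo_tool([
  {"x": 0,"y": 35,"z": -35,"rx": 0,"ry": 0,"rz": -0.1,"gripper": 1},
  {"x": 0,"y": 60,"z": -70,"rx": 0,"ry": 0,"rz": -0.2,"gripper": 1},
  {"x": 0,"y": 60,"z": -105,"rx": 0,"ry": 0,"rz": -0.3,"gripper": 1},
  {"x": 0,"y": 60,"z": -105,"rx": 0,"ry": 0,"rz": -0.3,"gripper": 1},
  {"x": 0,"y": 60,"z": -105,"rx": 0,"ry": 0,"rz": -0.3,"gripper": 1},
], newtons=60)

```text
clock: 13.65
eef_pos: [522.9, 324.7, 228.5]
tcp_rot: [3.141, 0.001, -0.301]
contact_force: [0.6, 0.9, 1.3]
opening: 0.999
grasp_force: 0.0
```

Run:
```python
from h import *
s=r.sense();print(s["eef_pos"],s["tcp_rot"],s["clock"])
p=r.camera_params("wrist");f=r.grab_frame("wrist")
print([(d["box"],d["conf"]) for d in r.recognise("keeper","wrist")])
g=r.grab_frame("side")[150:260,230:380];g=cv2.resize(g,(573,420),interpolation=2)
cv2.imwrite("pics/w6f.png",f)
cv2.imwrite("pics/w6.png",cv2.resize(np.hstack([f[:,100:460],g[:, :440]]),(800,420)))
```

```text
[522.93891958 324.69588126 228.47891951] [ 3.14053689e+00  7.53190609e-04 -3.01194253e-01] 13.65
[([251.8, 132.5, 51.0, 67.2], 0.76), ([194.2, 17.4, 53.2, 48.5], 0.73), ([364.0, 154.4, 78.9, 62.3], 0.65)]
```

View pics/w6.png

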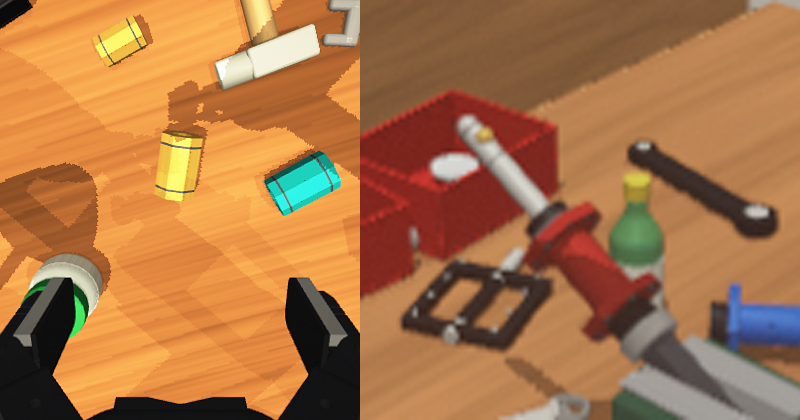

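Run:
```python
from h import *
np.set_printoptions(precision=2,suppress=True)
p=r.camera_params("wrist");f=cv2.imread("pics/w6f.png")
h=cv2.cvtColor(f,cv2.COLOR_BGR2HSV)
roi=h[115:220,235:330];m=((roi[...,0]>21)&(roi[...,0]<38)&(roi[...,1]>90)).astype(np.uint8)
m=cv2.morphologyEx(m,cv2.MORPH_OPEN,np.ones((3,3)));m=cv2.morphologyEx(m,cv2.MORPH_CLOSE,np.ones((9,9)))
P=[]
for v in range(145,190,5):
    c=np.where(m[v-115])[0]+235;print(v,c.min(),c.max());P.append(onz(p,((c.min()+c.max())/2,v),28)[:2])
P=np.array(P);k=np.polyfit(P[:,0],P[:,1],1);print(k,np.arctan(k[0]))
n,l,st,ce=cv2.connectedComponentsWithStats(m);i=1+st[1:,4].argmax();c=ce[i]+[235,115];print(st[i],c,onz(p,c,28))
yy=np.where((l==i).any(1))[0]+115;print(yy.min(),yy.max(),onz(p,(c[0],yy.min()),30),onz(p,(c[0],yy.max()),30))
pts=np.argwhere(l==i)[:,::-1].astype(np.float32);print(cv2.minAreaRect(pts))
```

```text
145 264 290
150 264 289
155 263 289
160 262 288
165 261 288
170 261 292
175 257 292
180 257 285
185 258 284
[ -0.47 580.11] -0.4426669692992487
[  22   19   36   67 1697] [274.31 167.29] [531.77 328.07  28.  ]
134 200 [561.96 318.44  30.  ] [501.12 337.77  30.  ]
((40.54734802246094, 52.7496452331543), (34.81865692138672, 64.33415985107422), 7.696051120758057)
```

Run:
```python
from h import *
f=cv2.imread("pics/w6f.png");h=cv2.cvtColor(f,cv2.COLOR_BGR2HSV)
for v in(150,180):print(v,[(u,*map(int,h[v,u])) for u in range(252,312,3)])
```

```text
150 [(252, 13, 184, 223), (255, 13, 183, 222), (258, 13, 184, 220), (261, 21, 181, 238), (264, 22, 182, 240), (267, 21, 180, 239), (270, 21, 180, 242), (273, 28, 151, 253), (276, 28, 151, 253), (279, 30, 140, 253), (282, 30, 140, 254), (285, 30, 139, 255), (288, 30, 134, 255), (291, 21, 185, 246), (294, 22, 183, 247), (297, 21, 184, 244), (300, 18, 188, 231), (303, 13, 184, 230), (306, 15, 176, 244), (309, 15, 176, 245)]
180 [(252, 14, 181, 235), (255, 15, 180, 240), (258, 22, 178, 244), (261, 23, 176, 248), (264, 23, 177, 246), (267, 26, 166, 249), (270, 30, 137, 253), (273, 30, 134, 253), (276, 30, 134, 253), (279, 30, 137, 253), (282, 30, 134, 253), (285, 23, 178, 239), (288, 21, 185, 233), (291, 21, 183, 233), (294, 22, 181, 241), (297, 12, 186, 158), (300, 15, 178, 243), (303, 15, 176, 245), (306, 15, 174, 247), (309, 16, 174, 248)]
```

Run:
```python
from h import *
np.set_printoptions(precision=2,suppress=True)
p=r.camera_params("wrist");f=cv2.imread("pics/w6f.png");h=cv2.cvtColor(f,cv2.COLOR_BGR2HSV)[...,0].astype(int)
for lo,z,rows in((19,24,(145,148,150,153,156,159,162,165,168,171,174,177,180,183)),(26,38,(150,155,160,165,170,175,180))):
    P=[]
    for v in rows:
        c=np.where((h[v,250:306]>=lo)&(h[v,250:306]<40))[0]+250;P.append(onz(p,((c.min()+c.max())/2,v),z)[:2])
        if v in(150,180):print(v,c.min(),c.max())
    P=np.array(P);k=np.polyfit(P[:,0],P[:,1],1);print(np.arctan(k[0]),np.polyval(k,531),P.std(0))
```

```text
150 260 299
180 256 295
-0.3793294908599417 325.58208628201197 [10.82  4.7 ]
150 272 289
180 267 284
-0.45773730806442925 325.14071918895775 [8.54 4.22]
```

Request:
servo_tool([
  {"x": 8,"y": 1,"z": -45,"rx": 0,"ry": 0,"rz": -0.12,"gripper": 1},
  {"x": 8,"y": 1,"z": -90,"rx": 0,"ry": 0,"rz": -0.12,"gripper": 1},
  {"x": 8,"y": 1,"z": -130,"rx": 0,"ry": 0,"rz": -0.12,"gripper": 1},
  {"x": 8,"y": 1,"z": -160,"rx": 0,"ry": 0,"rz": -0.12,"gripper": 1},
  {"x": 8,"y": 1,"z": -165,"rx": 0,"ry": 0,"rz": -0.12,"gripper": 1},
  {"x": 8,"y": 1,"z": -165,"rx": 0,"ry": 0,"rz": -0.12,"gripper": 1},
], newtons=80)

```text
clock: 14.4
eef_pos: [531.7, 325.9, 64.2]
tcp_rot: [-3.141, -0.0, -0.424]
contact_force: [-0.1, 1.0, 0.8]
opening: 1.0
grasp_force: 0.0
```

Request:
servo_tool([
  {"x": 0,"y": 0,"z": -30,"rx": 0,"ry": 0,"rz": 0,"gripper": 1},
  {"x": 0,"y": 0,"z": -52,"rx": 0,"ry": 0,"rz": 0,"gripper": 1},
  {"x": 0,"y": 0,"z": -61,"rx": 0,"ry": 0,"rz": 0,"gripper": 1},
  {"x": 0,"y": 0,"z": -61,"rx": 0,"ry": 0,"rz": 0,"gripper": 1},
], newtons=80)

```text
clock: 14.8
eef_pos: [531.7, 326.2, 3.2]
tcp_rot: [-3.141, -0.0, -0.424]
contact_force: [-0.4, 0.1, -0.5]
opening: 0.999
grasp_force: 0.0
```

Request:
servo_tool([
  {"x": 0,"y": 0,"z": 0,"rx": 0,"ry": 0,"rz": 0,"gripper": -1},
  {"x": 0,"y": 0,"z": 0,"rx": 0,"ry": 0,"rz": 0,"gripper": -1},
  {"x": 0,"y": 0,"z": 0,"rx": 0,"ry": 0,"rz": 0,"gripper": -1},
  {"x": 0,"y": 0,"z": 0,"rx": 0,"ry": 0,"rz": 0,"gripper": -1},
  {"x": 0,"y": 0,"z": 0,"rx": 0,"ry": 0,"rz": 0,"gripper": -1},
  {"x": 0,"y": 0,"z": 0,"rx": 0,"ry": 0,"rz": 0,"gripper": -1},
  {"x": 0,"y": 0,"z": 0,"rx": 0,"ry": 0,"rz": 0,"gripper": -1},
  {"x": 0,"y": 0,"z": 0,"rx": 0,"ry": 0,"rz": 0,"gripper": -1},
], newtons=80)

```text
clock: 15.6
eef_pos: [531.7, 326.3, 3.6]
tcp_rot: [-3.14, -0.001, -0.424]
contact_force: [-1.5, -0.3, 8.9]
opening: 0.428
grasp_force: 81.2
```

Request:
servo_tool([
  {"x": 0,"y": 0,"z": 30,"rx": 0,"ry": 0,"rz": 0,"gripper": -1},
  {"x": 0,"y": 0,"z": 75,"rx": 0,"ry": 0,"rz": 0,"gripper": -1},
  {"x": 0,"y": 0,"z": 120,"rx": 0,"ry": 0,"rz": 0,"gripper": -1},
  {"x": 5,"y": -5,"z": 165,"rx": 0,"ry": 0,"rz": 0.05,"gripper": -1},
  {"x": 15,"y": -15,"z": 210,"rx": 0,"ry": 0,"rz": 0.1,"gripper": -1},
  {"x": 25,"y": -30,"z": 255,"rx": 0,"ry": 0,"rz": 0.15,"gripper": -1},
  {"x": 40,"y": -50,"z": 295,"rx": 0,"ry": 0,"rz": 0.2,"gripper": -1},
  {"x": 55,"y": -80,"z": 330,"rx": 0,"ry": 0,"rz": 0.25,"gripper": -1},
  {"x": 70,"y": -115,"z": 355,"rx": 0,"ry": 0,"rz": 0.3,"gripper": -1},
  {"x": 85,"y": -155,"z": 370,"rx": 0,"ry": 0,"rz": 0.35,"gripper": -1},
], newtons=80)

```text
clock: 16.6
eef_pos: [616.7, 170.3, 375.0]
tcp_rot: [-3.14, -0.003, -0.071]
contact_force: [1.1, 0.5, -2.8]
opening: 0.424
grasp_force: 81.6
```

Request:
servo_tool([
  {"x": 20,"y": -40,"z": 0,"rx": 0,"ry": 0,"rz": 0.06,"gripper": -1},
  {"x": 35,"y": -80,"z": 0,"rx": 0,"ry": 0,"rz": 0.07,"gripper": -1},
  {"x": 41,"y": -110,"z": 0,"rx": 0,"ry": 0,"rz": 0.07,"gripper": -1},
  {"x": 41,"y": -122,"z": 0,"rx": 0,"ry": 0,"rz": 0.07,"gripper": -1},
  {"x": 41,"y": -122,"z": 0,"rx": 0,"ry": 0,"rz": 0.07,"gripper": -1},
  {"x": 41,"y": -122,"z": 0,"rx": 0,"ry": 0,"rz": 0.07,"gripper": -1},
], newtons=80)

```text
clock: 17.2
eef_pos: [656.6, 49.8, 372.1]
tcp_rot: [-3.141, 0.001, -0.004]
contact_force: [0.1, 0.0, -2.5]
opening: 0.425
grasp_force: 81.6
```

Request:
servo_tool([
  {"x": 10,"y": 0,"z": -10,"rx": 0,"ry": -0.1,"rz": 0,"gripper": -1},
  {"x": 20,"y": 0,"z": -25,"rx": 0,"ry": -0.2,"rz": 0,"gripper": -1},
  {"x": 20,"y": 0,"z": -45,"rx": 0,"ry": -0.3,"rz": 0,"gripper": -1},
  {"x": 20,"y": 0,"z": -70,"rx": 0,"ry": -0.4,"rz": 0,"gripper": -1},
  {"x": 15,"y": 0,"z": -95,"rx": 0,"ry": -0.5,"rz": 0,"gripper": -1},
  {"x": 10,"y": 0,"z": -110,"rx": 0,"ry": -0.5236,"rz": 0,"gripper": -1},
  {"x": 3,"y": -0.4,"z": -118,"rx": 0,"ry": -0.5236,"rz": 0,"gripper": -1},
  {"x": 1,"y": -0.4,"z": -118,"rx": 0,"ry": -0.5236,"rz": 0,"gripper": -1},
  {"x": 1,"y": -0.4,"z": -118,"rx": 0,"ry": -0.5236,"rz": 0,"gripper": -1},
  {"x": 1,"y": -0.4,"z": -118,"rx": 0,"ry": -0.5236,"rz": 0,"gripper": -1},
], newtons=80)

```text
clock: 18.2
eef_pos: [659.6, 49.0, 256.1]
tcp_rot: [-3.139, -0.526, -0.005]
contact_force: [0.3, 0.1, -3.7]
opening: 0.429
grasp_force: 81.6
```

Run:
```python
from h import *
s=r.sense();print(s["eef_pos"],s["tcp_rot"],s["contact_force"],s["clock"])
f=r.grab_frame("side")[150:220,220:310];f=cv2.resize(f,(540,420),interpolation=2)
w=r.grab_frame("wrist");cv2.imwrite("pics/w7f.png",w);cv2.imwrite("pics/s7.png",np.hstack([f,w[:,150:410]]))
d=r.camera_params("side");T=R.from_euler("xyz",s["tcp_rot"])
X=s["eef_pos"]+T.apply([-30,0,-15.4]);print((proj(d,X)[0]-[220,150])*6)
```

```text
[659.55963064  49.01800529 256.12644073] [-3.13873924 -0.52602356 -0.00468183] [ 0.34876056  0.11864197 -3.66006054] 18.2
[194.04075467 145.67990393]
```

View pics/s7.png

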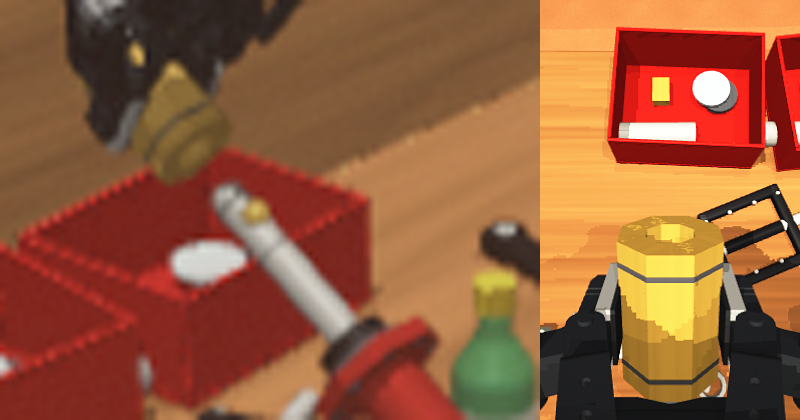

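Request:
servo_tool([
  {"x": -5.2,"y": 0.4,"z": -3,"rx": 0,"ry": 0,"rz": 0,"gripper": -1},
  {"x": -10.4,"y": 0.4,"z": -6,"rx": 0,"ry": 0,"rz": 0,"gripper": -1},
  {"x": -15.6,"y": 0.4,"z": -9,"rx": 0,"ry": 0,"rz": 0,"gripper": -1},
  {"x": -20.8,"y": 0.4,"z": -12,"rx": 0,"ry": 0,"rz": 0,"gripper": -1},
  {"x": -20.8,"y": 0.4,"z": -12,"rx": 0,"ry": 0,"rz": 0,"gripper": -1},
], newtons=80)

```text
clock: 18.8
eef_pos: [635.4, 49.4, 240.8]
tcp_rot: [-3.138, -0.521, -0.005]
contact_force: [-1.8, 4.7, -6.8]
opening: 0.424
grasp_force: 81.3
```

Request:
servo_tool([
  {"x": 0,"y": 0.8,"z": -0.3,"rx": 0,"ry": 0,"rz": 0,"gripper": -1},
  {"x": 0,"y": 0.8,"z": -0.3,"rx": 0,"ry": 0,"rz": 0,"gripper": -1},
  {"x": 0,"y": 0.8,"z": -0.3,"rx": 0,"ry": 0,"rz": 0,"gripper": -1},
], newtons=80)

```text
clock: 19.1
eef_pos: [637.5, 49.7, 242.3]
tcp_rot: [-3.139, -0.524, -0.005]
contact_force: [-0.3, 0.8, -3.7]
opening: 0.429
grasp_force: 81.7
```

Request:
servo_tool([
  {"x": -2.6,"y": 0,"z": -1.5,"rx": 0,"ry": 0,"rz": 0,"gripper": -1},
  {"x": -5.2,"y": 0,"z": -3,"rx": 0,"ry": 0,"rz": 0,"gripper": -1},
  {"x": -7.8,"y": 0,"z": -4.5,"rx": 0,"ry": 0,"rz": 0,"gripper": -1},
  {"x": -7.8,"y": 0,"z": -4.5,"rx": 0,"ry": 0,"rz": 0,"gripper": -1},
  {"x": -7.8,"y": 0,"z": -4.5,"rx": 0,"ry": 0,"rz": 0,"gripper": -1},
], newtons=80)

```text
clock: 19.6
eef_pos: [628.9, 49.8, 237.0]
tcp_rot: [-3.139, -0.522, -0.005]
contact_force: [0.2, 1.1, -4.9]
opening: 0.427
grasp_force: 81.6
```

Request:
servo_tool([
  {"x": -2.6,"y": 0.2,"z": -1.5,"rx": 0,"ry": 0,"rz": 0,"gripper": -1},
  {"x": -5.2,"y": 0.2,"z": -3,"rx": 0,"ry": 0,"rz": 0,"gripper": -1},
  {"x": -7.8,"y": 0.2,"z": -4.5,"rx": 0,"ry": 0,"rz": 0,"gripper": -1},
  {"x": -7.8,"y": 0.2,"z": -4.5,"rx": 0,"ry": 0,"rz": 0,"gripper": -1},
], newtons=80)

```text
clock: 20.0
eef_pos: [623.0, 50.3, 234.4]
tcp_rot: [-3.138, -0.528, -0.005]
contact_force: [3.0, 3.5, -1.8]
opening: 0.431
grasp_force: 81.5
```

Request:
servo_tool([
  {"x": -2.6,"y": 0.3,"z": -1.5,"rx": 0,"ry": 0,"rz": 0,"gripper": -1},
  {"x": -5.2,"y": 0.3,"z": -3,"rx": 0,"ry": 0,"rz": 0,"gripper": -1},
  {"x": -7.8,"y": 0.3,"z": -4.5,"rx": 0,"ry": 0,"rz": 0,"gripper": -1},
  {"x": -10.4,"y": 0.3,"z": -6,"rx": 0,"ry": 0,"rz": 0,"gripper": -1},
  {"x": -10.4,"y": 0.3,"z": -6,"rx": 0,"ry": 0,"rz": 0,"gripper": -1},
], newtons=80)

```text
clock: 20.5
eef_pos: [610.0, 50.2, 226.4]
tcp_rot: [-3.139, -0.522, -0.005]
contact_force: [-3.3, 1.9, 1.8]
opening: 0.429
grasp_force: 82.3
```

Request:
servo_tool([
  {"x": -6.5,"y": 0.3,"z": -3.75,"rx": 0,"ry": 0,"rz": 0,"gripper": -1},
  {"x": -13,"y": 0.3,"z": -7.5,"rx": 0,"ry": 0,"rz": 0,"gripper": -1},
  {"x": -19.5,"y": 0.3,"z": -11.25,"rx": 0,"ry": 0,"rz": 0,"gripper": -1},
  {"x": -26,"y": 0.3,"z": -15,"rx": 0,"ry": 0,"rz": 0,"gripper": -1},
  {"x": -32.5,"y": 0.3,"z": -18.75,"rx": 0,"ry": 0,"rz": 0,"gripper": -1},
  {"x": -36,"y": 0.3,"z": -20.8,"rx": 0,"ry": 0,"rz": 0,"gripper": -1},
  {"x": -36,"y": 0.3,"z": -20.8,"rx": 0,"ry": 0,"rz": 0,"gripper": -1},
], newtons=80)

```text
clock: 21.2
eef_pos: [573.5, 50.4, 204.9]
tcp_rot: [-3.14, -0.521, -0.005]
contact_force: [-4.3, -1.0, 2.5]
opening: 0.425
grasp_force: 82.5
```

Request:
servo_tool([
  {"x": -2.6,"y": 0,"z": -1.5,"rx": 0,"ry": 0,"rz": 0,"gripper": -1},
  {"x": -5.2,"y": 0,"z": -3,"rx": 0,"ry": 0,"rz": 0,"gripper": -1},
  {"x": -7.8,"y": 0,"z": -4.5,"rx": 0,"ry": 0,"rz": 0,"gripper": -1},
  {"x": -8.7,"y": 0,"z": -5,"rx": 0,"ry": 0,"rz": 0,"gripper": -1},
  {"x": -8.7,"y": 0,"z": -5,"rx": 0,"ry": 0,"rz": 0,"gripper": -1},
], newtons=80)

```text
clock: 21.7
eef_pos: [566.1, 50.5, 200.6]
tcp_rot: [-3.139, -0.523, -0.005]
contact_force: [0.5, 0.4, -2.9]
opening: 0.427
grasp_force: 81.7
```

Request:
servo_tool([
  {"x": -1.3,"y": 0,"z": -0.75,"rx": 0,"ry": 0,"rz": 0,"gripper": -1},
  {"x": -2.6,"y": 0,"z": -1.5,"rx": 0,"ry": 0,"rz": 0,"gripper": -1},
  {"x": -3.5,"y": 0,"z": -2,"rx": 0,"ry": 0,"rz": 0,"gripper": -1},
  {"x": -3.5,"y": 0,"z": -2,"rx": 0,"ry": 0,"rz": 0,"gripper": -1},
], newtons=80)

```text
clock: 22.1
eef_pos: [565.1, 50.7, 200.7]
tcp_rot: [-3.139, -0.528, -0.004]
contact_force: [7.6, -1.4, -3.2]
opening: 0.424
grasp_force: 81.2
```

Request:
servo_tool([
  {"x": 0,"y": 0,"z": 0,"rx": 0,"ry": 0,"rz": 0,"gripper": 1},
  {"x": 0,"y": 0,"z": 0,"rx": 0,"ry": 0,"rz": 0,"gripper": 1},
  {"x": 0,"y": 0,"z": 0,"rx": 0,"ry": 0,"rz": 0,"gripper": 1},
  {"x": 0,"y": 0,"z": 0,"rx": 0,"ry": 0,"rz": 0,"gripper": 1},
  {"x": 0,"y": 0,"z": 0,"rx": 0,"ry": 0,"rz": 0,"gripper": 1},
  {"x": 0,"y": 0,"z": 0,"rx": 0,"ry": 0,"rz": 0,"gripper": 1},
  {"x": 0,"y": 0,"z": 0,"rx": 0,"ry": 0,"rz": 0,"gripper": 1},
], newtons=60)

```text
clock: 22.8
eef_pos: [563.0, 50.6, 199.2]
tcp_rot: [-3.139, -0.524, -0.005]
contact_force: [0.1, 0.7, 0.0]
opening: 0.999
grasp_force: 0.0
```

Request:
servo_tool([
  {"x": -15,"y": 0,"z": 26,"rx": 0,"ry": 0,"rz": 0,"gripper": 1},
  {"x": -35,"y": 0,"z": 60.6,"rx": 0,"ry": 0,"rz": 0,"gripper": 1},
  {"x": -55,"y": 0,"z": 95,"rx": 0,"ry": 0,"rz": 0,"gripper": 1},
  {"x": -75,"y": 0,"z": 130,"rx": 0,"ry": 0,"rz": 0,"gripper": 1},
  {"x": -90,"y": 0,"z": 156,"rx": 0,"ry": 0,"rz": 0,"gripper": 1},
  {"x": -90,"y": 0,"z": 156,"rx": 0,"ry": 0,"rz": 0,"gripper": 1},
  {"x": -90,"y": 0,"z": 156,"rx": 0,"ry": 0,"rz": 0,"gripper": 1},
], newtons=60)

```text
clock: 23.5
eef_pos: [473.1, 50.6, 355.7]
tcp_rot: [-3.139, -0.525, -0.005]
contact_force: [-0.1, -0.5, -0.7]
opening: 0.998
grasp_force: 0.0
```

Run:
```python
from h import *
np.set_printoptions(precision=1,suppress=True)
s=r.sense();print(s["eef_pos"],s["contact_force"],s["clock"])
p=r.camera_params("wrist");f=r.grab_frame("wrist");cv2.imwrite("pics/w8f.png",f)
o=np.array([441.5,49.9,147]);Z=R.from_euler("z",-.003)*R.from_euler("y",-np.pi/6)
X=[o+Z.apply(q) for q in([0,0,0],[100,0,19],[160,0,19],[167.5,0,11],[190,0,0])];print(proj(p,X))
h=cv2.cvtColor(f,cv2.COLOR_BGR2HSV);u0=proj(p,[X[3]])[0]
c=int(round(u0[0]))
for v in range(max(0,int(u0[1])-45),min(420,int(u0[1])+60),3):
    print(v,[tuple(map(int,h[v,c+k])) for k in(-6,0,6)])
for n in("keeper","hub"):print(n,[(np.array(d["box"]),d["conf"]) for d in r.recognise(n,"wrist")])
```

```text
[473.1  50.6 355.7] [-0.1 -0.5 -0.7] 23.5
[[280.5 314.3]
 [280.4 225.7]
 [280.3 154.9]
 [280.3 143.8]
 [280.3 113.9]]
98 [(16, 172, 248), (16, 172, 249), (16, 169, 249)]
101 [(16, 171, 249), (16, 170, 249), (16, 169, 249)]
104 [(16, 172, 249), (16, 172, 248), (16, 171, 249)]
107 [(16, 171, 248), (16, 171, 248), (16, 176, 247)]
110 [(16, 172, 248), (15, 171, 248), (16, 170, 249)]
113 [(18, 45, 211), (21, 15, 244), (14, 164, 232)]
116 [(22, 16, 245), (25, 11, 251), (24, 27, 229)]
119 [(22, 15, 248), (45, 2, 253), (23, 24, 237)]
122 [(19, 18, 244), (21, 14, 250), (22, 30, 231)]
125 [(18, 31, 183), (18, 32, 185), (19, 27, 134)]
128 [(21, 16, 248), (23, 13, 255), (22, 29, 236)]
131 [(21, 17, 243), (21, 10, 250), (23, 31, 232)]
134 [(22, 55, 233), (25, 175, 251), (23, 23, 233)]
137 [(22, 184, 245), (28, 157, 252), (19, 199, 211)]
140 [(22, 181, 245), (28, 154, 252), (19, 194, 217)]
143 [(19, 193, 221), (23, 175, 249), (18, 180, 153)]
146 [(20, 47, 199), (19, 194, 199), (23, 25, 236)]
149 [(22, 53, 233), (23, 37, 237), (19, 104, 220)]
152 [(26, 167, 255), (27, 164, 255), (27, 164, 255)]
155
[... 382 characters left out ...]
 252), (26, 165, 252), (26, 165, 252)]
179 [(25, 169, 252), (26, 166, 252), (26, 166, 252)]
182 [(25, 168, 252), (26, 166, 252), (26, 166, 252)]
185 [(25, 169, 252), (26, 166, 252), (26, 165, 252)]
188 [(25, 169, 252), (26, 166, 252), (26, 165, 252)]
191 [(25, 170, 252), (26, 166, 252), (26, 166, 252)]
194 [(25, 169, 252), (26, 166, 252), (26, 166, 252)]
197 [(25, 170, 252), (26, 166, 252), (26, 166, 252)]
200 [(25, 170, 252), (26, 166, 252), (26, 166, 252)]
keeper [(array([256.8, 148.5,  44. ,  74.3]), 0.94), (array([ 61.7, 146.2,  36.3,  25.6]), 0.59)]
hub [(array([400. , 230.9,  80.1,  80.9]), 0.85), (array([514.8, 330.3,  45.1,  31.6]), 0.84), (array([249. , 220.9,  66.1, 101.1]), 0.61)]
```

```bash
python3 -c "
from rig import r
print(r.sign_off())"
```

```text
the job is handed in; nothing more can be done
None
```

The job is handed in: the hub is down against the shoulder and the keeper is home behind it. The last wrist image shows the ball sprung out behind the keeper, and the gripper is clear; the run took about 24 s of the 70 s, and the judge's verdict was not shown.

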